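# Thread the middle cake tier onto the centre rod and hold it just above the bottom tier

### The job

Pick up the middle tier of the display cake (the larger of the two small loose tiers), lift it over the things standing on the worktop and over the tip of the rod, and thread it down the rod until there is a gap of about 10 mm between it and the bottom tier, its bow facing the same way as the bottom tier's bow and its sides parallel to it. Finish while still holding it there, level and hanging clear of the bottom tier, the roses and the rod, so that I can pipe icing into the gap; do not bump the cake on the way, and leave the other things standing where they are.

Things in the scene. Friction and masses are not known exactly. Their poses are not given: they have to be found in the camera images.
- middle_tier: the tier to carry: rigid dummy cake tier, cream-white block 56 x 56 x 50 mm high, about 0.12 kg, pink band round its foot, pearls along its upper edges, pink bow on its front face; an upright round hole of 18 mm diameter runs right through its centre. Stands on the worktop. Origin: centre of its underside; z up, -x is the front (bow) side. Hold it by its plain sides (+y and -y).
- middle_tier_bow (a point): the bow of the middle tier: on its front face, 28 mm in front of the tier's axis (its own -x) and 11 mm above its underside; it stands out about 3 mm
- bottom_tier: fixed lower part of the cake: cream-white tier 116 x 116 x 50 mm high on a silver board 142 x 142 x 10 mm; upright in the centre of its top a fixed wooden rod, 8 mm diameter, sharpened tip; at the top's corners four sugar roses, 24 mm across, 15 mm high, each 45 mm in x and y from the rod. Origin: centre of the board's underside, on the worktop; z up, -x is the front (bow) side.
- bottom_bow (a point): the bow of the bottom tier, on its front face, 58 mm in front of the rod's axis, 29 mm above the worktop
- cake_top (a point): centre of the bottom tier's top face, at the foot of the rod, 60 mm above the worktop; axes as the bottom tier's
- rod_tip (a point): tip of the rod, 45 mm above the bottom tier's top face, 105 mm above the worktop
- top_tier: not needed: the smallest tier, same look, 36 x 36 mm, 36 mm high, loose on the worktop. Origin: centre of its underside. It and the middle tier may stand in each other's place.
- sticks: bystander: loose clear tub of wooden sticks, 45 mm across, 83 mm high; origin: centre of its underside
- glass_jar: bystander: loose open glass jar, 62 mm across, 90 mm high; origin: centre of its underside
- ruby_paint: bystander: loose ruby-red paint bottle with black cap, 35 mm across, 63 mm high; origin: centre of its underside
- pearl_pot: bystander: loose small white pot with black lid, 38 mm across, 31 mm high; origin: centre of its underside
- paste_sheeter: fixed bystander: hand-cranked paste sheeter on the near side of the row of jars, 118 x 256 mm and 146 mm high, its crank handle sticking out to the left (+y) 120 to 140 mm above the worktop; carry over or behind it. Origin: under its middle, on the worktop.
- turntable: fixed bystander: round cake turntable behind and to the left of the cake, plate 250 mm across, its top 103 mm above the worktop. Origin: centre of its foot, on the worktop.
Things that resemble listed ones, but are neither listed nor needed, are in the scene too. Leave any purple or red look-alike of the middle_tier alone.

How it is judged:
By the outcome, as a careful person would: the job done as asked, in the order asked, and still so for the second after the job is handed in, while the arm keeps its last pose, push and grip.
It also fails if it takes over 45 s, if anything falls off the work surface, if the arm or the gripper's body presses on something with over 40 N, if the wrist force passes 120 N, or if a joint passes its speed limit or range.

### The arm

A 6-joint arm with a two-finger parallel gripper is mounted at the origin on a cart in front of the work surface, level with it; the furniture and walls round the work are solid. World frame = base frame: x ahead of the robot, y to its left, z up, the work surface at z = 0. Lengths are in m, angles in rad, forces in N, time in s.
With the tool pointing down it reaches from about 0.35 to 0.925 m from the base axis. Payload 6.4 kg.
Tool frame: the origin (TCP) lies on the centre line of the jaws, within the pads' length; the fingertips stand 8 mm ahead of it and the grasp point (between the pads) lies 11 mm behind it; z points along the fingers, y is the line along which they close (so a half turn about z gives the same grasp; the last joint's range is limited). The gripper opens to 94 mm and grips with 3 to 60 N. Pads are 16 mm wide; open, the fingers measure 119 mm over their backs; the gripper's body (75 mm by 177 mm) begins 78 mm behind the grasp point.
Start: joints at [1.068, 0.245, 1.558, -0, 1.339, -0.174], TCP at [0.21, 0.615, 0.213] pointing down, gripper open.
Joint ranges: [-3.13, 3.13], [-1.02, 2.26], [0.13, 2.54], [-0.95, 4.09], [0.21, 2.88], [-2.74, 2.74]. Speed limits (rad/s): [2.57, 2.57, 3.14, 3.14, 3.14, 3.14].

### API

Orientations are given as a 3x3 rotation matrix whose columns are the frame's x, y, z axes.
In Python, from rig import bot gives the robot as it stands.
- The arm moves only by the shell command python3 -m crank 'ROWS' [FORCE]. ROWS is a JSON object whose one key "motion" holds a list of rows, each a list of 5 numbers: the opening, from -1 (shut) to 1 (fully open), then the shift along the tool's x, y, z in units of 25 mm (1.0 is 25 mm), then the turn about the tool's z in units of 6 degrees (1.0 is 6 degrees). A call has 1 to 20 rows; each row shifts and turns the commanded pose from where the row before left it, along the tool's axes as they then stand; what a row does not reach is not made up. A row lasts 1/12 s, in which the tool goes at most 41.7 mm and 7.16 degrees, less where a joint would pass 70% of its speed; a pose out of reach is approached as far as the arm can. A call is refused whole if a number of a shift passes 1 or a number of a turn 1, either way. A call with a gripper value outside its range is refused whole. The fingers move at their own pace and stop on an object; FORCE is the grip in N (left out, the last holds). Time passes only in rows, so rows that do not move let the fingers close. It gives the time, the measured TCP pose, the force, the opening and the grip force at its end, in the units of the state.
- bot.get_obs(): the state, without advancing time (a new reading comes with each control period).
- bot.camera(name): name is "scene" or "top"; returns (picture, depth): 480x640x3 uint8, blue, green, red; 480x640 float32, m along the optical axis (not along the pixel's ray), 0 where there is no reading.
- bot.calibration(name): a dict with "fov_y" (degrees; the focal length in pixels is half the picture's height over the tangent of half this angle, whatever the lens; pixels are square), "cx", "cy" (the principal point, pixels), "rvec" (rotation vector, rad) and "tvec" (3), from world to camera coordinates, as OpenCV has them. Camera axes: x right, y down, z forward; pixel columns grow to the right and rows downward; lengths in m; the calibration is good to about 2 mm. A picture is of the moment at which its call begins. calibration takes no time and is no camera call.
- bot.close_job(): hands the job in; it is judged then, once.
The state is a dict: "clock": time; "joint_positions": joint angles; "qvel": joint speeds; "effort": joint torques, N m; "eef_pos": TCP position; "tcp_rot": TCP orientation; "contact_force": force on the tool from outside, world axes, zero at the start; "moment": the same for the moment, N m; "opening": opening from 0.0 (shut) to 1.0 (fully open); "gripper_force": force on a finger pad.
Only numpy, scipy, OpenCV 4.12 (cv2) and the standard library are available. Lean on these libraries where they do the work, as an engineer would, in place of code of your own. Each camera call takes 0.05 s, during which the arm holds its last target. There are 200 camera calls.

## Working session

There is one attempt and no reset: what is moved stays moved. The work goes in short steps, Python scripts to look and compute and a shell command to move; the robot and the scene stay as the last step left them, time stands still between calls to the robot, and variables do not carry over. Pictures are saved under pics/ and viewed, at most 10 in all, crops included, and the job is handed in when it is done.

```bash
mkdir -p pics; cat > h.py <<'E'
import numpy as np, cv2
from rig import bot
def cal(n):
    c=bot.calibration(n); f=240/np.tan(np.radians(c["fov_y"])/2)
    K=np.array([[f,0,c["cx"]],[0,f,c["cy"]],[0,0,1.]]); R=cv2.Rodrigues(np.array(c["rvec"],float))[0]
    return K,R,np.array(c["tvec"],float).ravel()
def cloud(n,d):
    K,R,t=cal(n); v,u=np.mgrid[0:480,0:640]
    P=np.stack([(u-K[0,2])/K[0,0]*d,(v-K[1,2])/K[1,1]*d,d],-1)
    return (P-t)@R
def proj(n,p):
    K,R,t=cal(n); q=(np.atleast_2d(p)@R.T+t)@K.T; return q[:,:2]/q[:,2:]
def tri(a,b):  # pixel a in scene, b in top
    Ps=[K@np.c_[R,t] for K,R,t in (cal("scene"),cal("top"))]
    X=cv2.triangulatePoints(*Ps,np.array(a,float).reshape(2,1),np.array(b,float).reshape(2,1)); return (X[:3]/X[3]).ravel()
E
python3 - <<'E'
from h import *
for n in("scene","top"):
    p,d=bot.camera(n); cv2.imwrite(f"pics/{n}0.png",p); np.save(n+"0.npy",d)
    print(n,bot.calibration(n), (d>0).mean())
print(bot.get_obs())
E
```

```text
scene {'fov_y': 45.443104901734166, 'cx': 311.98564777720355, 'cy': 234.8005870630534, 'rvec': array([ 2.18960183, -1.1285496 ,  0.43691166]), 'tvec': array([-0.43761471,  0.3714889 ,  0.96769004])} 0.9958984375
top {'fov_y': 45.64098902513581, 'cx': 326.41076540769194, 'cy': 243.61588642288348, 'rvec': array([ 2.14754072, -2.13345451,  0.17481032]), 'tvec': array([-0.13252474,  0.57718432,  1.2931593 ])} 0.9960188802083333
{'clock': 0.1, 'joint_positions': array([ 1.06789064e+00,  2.45692194e-01,  1.55881892e+00,  2.81578287e-06,
        1.33870195e+00, -1.74087266e-01]), 'qvel': array([-0.00041215, -0.00077328, -0.0033195 ,  0.00090392,  0.00160167,
        0.00036065]), 'effort': array([ 4.02295541e-06, -4.16909873e+01, -3.15526879e+01,  6.86161034e-02,
        3.10147810e-02, -7.82731900e-05]), 'eef_pos': array([0.20964514, 0.61474094, 0.21252817]), 'tcp_rot': array([[-9.46424246e-01,  3.22924965e-01, -7.83396779e-04],
       [ 3.22925791e-01,  9.46423225e-01, -1.41846153e-03],
       [ 2.83368266e-04, -1.59544541e-03, -9.99998687e-01]]), 'contact_force': array([-0.07887088, -0.21911921, -0.39607863]), 'moment': array([ 0.01350726, -0.00972593, -0.03593165]), 'gripper_force': 0.0, 'opening': 0.9978976169233879}
```

View pics/scene0.png

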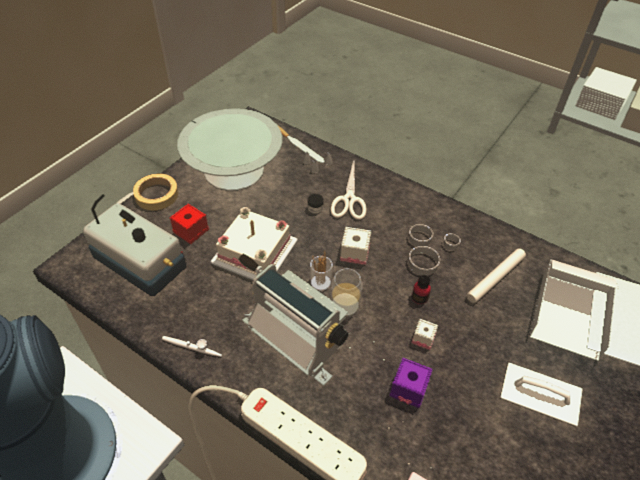

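View pics/top0.png

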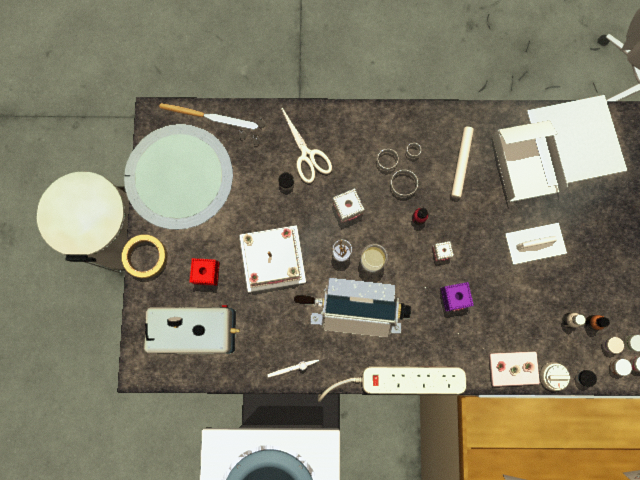

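The scene view shows the worktop with four tier-like blocks:

| Block | Scene pixel | Top pixel | Reading |
|---|---|---|---|
| White, larger | (355,245) | (348,205) | Fits middle_tier: white and the larger loose one |
| White, smaller | (425,334) | (443,250) | top_tier |
| Red | (188,223) | (204,271) | Look-alike, leave alone |
| Purple | (410,383) | (458,296) | Look-alike, leave alone |

The cake is at scene (253,243) and top (272,258). I'll confirm in an enlarged crop and measure.

```bash
python3 - <<'E'
from h import *
S=cv2.imread("pics/scene0.png");T=cv2.imread("pics/top0.png")
z=lambda I,u,v,w,h,s:cv2.resize(I[v:v+h,u:u+w],None,fx=s,fy=s,interpolation=cv2.INTER_CUBIC)
a=z(S,205,195,180,90,4.4) 
b=np.hstack([z(T,232,218,80,80,3.7),z(T,318,178,60,60,3.7*80/60)])
b=cv2.resize(b,(792,396)) if b.shape[1]>800 else b
cv2.imwrite("pics/crop1.png",a[:,:800]); cv2.imwrite("pics/crop2.png",b); print(a.shape,b.shape)
for n,bx in(("scene",{"mid":(340,225,372,270),"cake":(212,205,300,280)}),("top",{"mid":(328,185,368,225),"cake":(236,222,308,294),"sheet":(290,275,415,340),"jars":(330,235,390,275),"turn":(120,120,236,232),"sciss":(275,170,297,195)})):
    P=cloud(n,np.load(n+"0.npy"))
    for k,(u0,v0,u1,v1) in bx.items():
        Q=P[v0:v1,u0:u1].reshape(-1,3)
        for lo,hi in ((.042,.047),(.046,.053),(.056,.064),(.07,.12),(.12,.16)):
            q=Q[(Q[:,2]>lo)&(Q[:,2]<hi)]
            if len(q)>8:
                r=cv2.minAreaRect((q[:,:2]*1000).astype(np.float32))
                print(n,k,lo,hi,len(q),np.median(q[:,2]).round(4),q.min(0).round(3),q.max(0).round(3),np.round(r[0],1),np.round(r[1],1),round(r[2],1))
E
```

```text
(396, 792, 3) (296, 592, 3)
scene mid 0.042 0.047 87 0.0456 [ 0.635 -0.21   0.042] [ 0.705 -0.142  0.047] [ 670.3 -175.4] [58.8 54.8] 23.2
scene mid 0.046 0.053 471 0.0495 [ 0.636 -0.209  0.046] [ 0.708 -0.139  0.053] [ 670.8 -174.6] [60.3 55.9] 23.2
scene mid 0.07 0.12 18 0.0888 [ 0.555 -0.229  0.086] [ 0.569 -0.21   0.092] [ 561.7 -219.3] [ 4.5 23.5] 31.7
scene cake 0.042 0.047 87 0.0444 [ 0.479 -0.06   0.042] [0.61  0.054 0.047] [521.7 -25.8] [ 81. 160.] 54.6
scene cake 0.046 0.053 117 0.0496 [ 0.479 -0.06   0.046] [0.61  0.054 0.053] [543.4   5.6] [116.4 116.4] 9.9
scene cake 0.056 0.064 1868 0.0594 [ 0.478 -0.06   0.056] [0.61  0.07  0.064] [545.    6.4] [118.  116.3] 10.3
scene cake 0.07 0.12 208 0.0923 [ 0.471 -0.162  0.07 ] [0.602 0.066 0.105] [539.7 -48.1] [235.5 122.2] 85.4
scene cake 0.12 0.16 536 0.139 [ 0.407 -0.161  0.12 ] [ 0.461 -0.054  0.149] [ 439.3 -106. ] [99.4 52.5] 68.6
top mid 0.042 0.047 86 0.0454 [ 0.64  -0.215  0.042] [ 0.704 -0.146  0.047] [ 673.9 -180.4] [54.4 56.1] 23.7
top mid 0.046 0.053 404 0.0498 [ 0.639 -0.215  0.046] [ 0.71  -0.144  0.053] [ 674.7 -
[... 864 characters left out ...]
2 ] [ 438.9 -207. ] [213.4  95.8] 83.9
top sheet 0.12 0.16 1913 0.1403 [ 0.388 -0.311  0.12 ] [ 0.463 -0.059  0.149] [ 427.2 -185. ] [254.2  59.1] 84.0
top jars 0.042 0.047 86 0.0438 [ 0.516 -0.264  0.042] [ 0.584 -0.147  0.047] [ 549.9 -204.8] [115.1  58.4] 80.9
top jars 0.046 0.053 49 0.0485 [ 0.519 -0.262  0.046] [ 0.584 -0.144  0.053] [ 552.5 -201.7] [113.4  57.3] 78.0
top jars 0.056 0.064 58 0.0604 [ 0.515 -0.256  0.056] [ 0.585 -0.144  0.064] [ 552.2 -196.3] [109.  56.] 76.7
top jars 0.07 0.12 239 0.0783 [ 0.516 -0.268  0.07 ] [ 0.581 -0.148  0.097] [ 556.9 -213. ] [118.1  59.5] 64.5
top turn 0.07 0.12 8934 0.1006 [0.601 0.088 0.091] [0.85  0.338 0.112] [725.5 212.7] [249.2 247.6] 64.6
```

View pics/crop1.png

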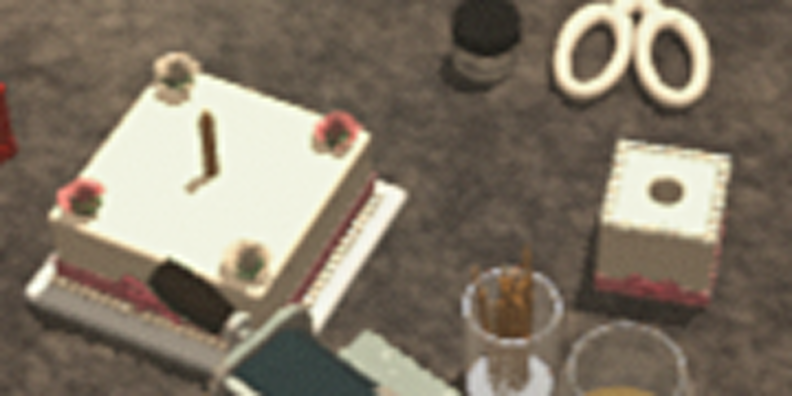

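View pics/crop2.png

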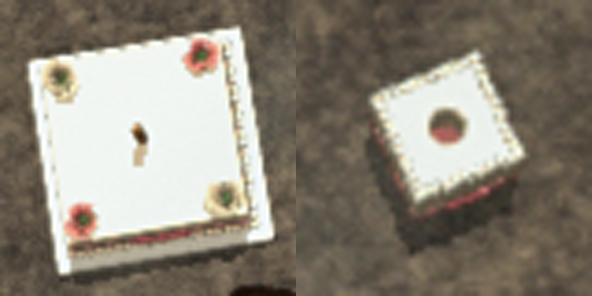

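Both crops agree. The block at scene (355,245), top (348,205) is white, about 56 mm wide and about 50 mm high, with a centre hole, so it is the middle tier. The cake has its rod at scene crop (208,150) and a pink bow on its near face at scene crop (140,290), so its yaw is about +10°. I still need to find which face carries the middle tier's bow.

```bash
python3 - <<'E'
from h import *
S=cv2.imread("pics/scene0.png");T=cv2.imread("pics/top0.png")
def crop(I,u,v,w,s): 
    a=cv2.resize(I[v:v+w,u:u+w],None,fx=s,fy=s,interpolation=cv2.INTER_CUBIC); return np.clip(a*1.3,0,255).astype(np.uint8)
c={"scene":(S,332,222,50,(.6708,-.1746)),"top":(T,323,180,50,(.6747,-.1802))}
out=[]
for n,(I,u,v,w,xy) in c.items():
    a=crop(I,u,v,w,8)
    for k,y in enumerate((23,113,-157,-67)):
        r=np.radians(y); p=proj(n,[xy[0]-.029*np.cos(r),xy[1]-.029*np.sin(r),.011])[0]
        q=((p-[u,v]+.5)*8); print(n,y,p.round(1),q.round()); cv2.circle(a,tuple(int(i) for i in q),14,[(0,255,0),(255,255,0),(0,255,255),(255,0,255)][k],1)
    out.append(a)
cv2.imwrite("pics/crop3.png",np.hstack(out))
# triangulated heights: tier hole centre and rod tip
print("hole",tri((205+666/4.4,195+190/4.4),(318+(448-296)/4.93,178+126/4.93)))
print("rodtip",tri((205+206/4.4,195+113/4.4),(232+137/3.7,218+127/3.7)))
print("cam centres",[(-R.T@t).round(3) for K,R,t in (cal("scene"),cal("top"))])
E
```

```text
scene 23 [352.  259.8] [164. 306.]
scene 113 [367.3 252. ] [287. 244.]
scene -157 [356.4 240.1] [199. 148.]
scene -67 [341.3 247.6] [ 78. 209.]
top 23 [352.4 217.7] [239. 305.]
top 113 [358.7 202.4] [289. 183.]
top -157 [343.1 196.2] [165. 133.]
top -67 [336.7 211.4] [114. 255.]
hole [ 0.6716728  -0.17923814  0.05246651]
rodtip [0.54643322 0.00166813 0.10324942]
cam centres [array([-0.049, -0.564,  0.973]), array([ 0.366, -0.124,  1.369])]
```

View pics/crop3.png

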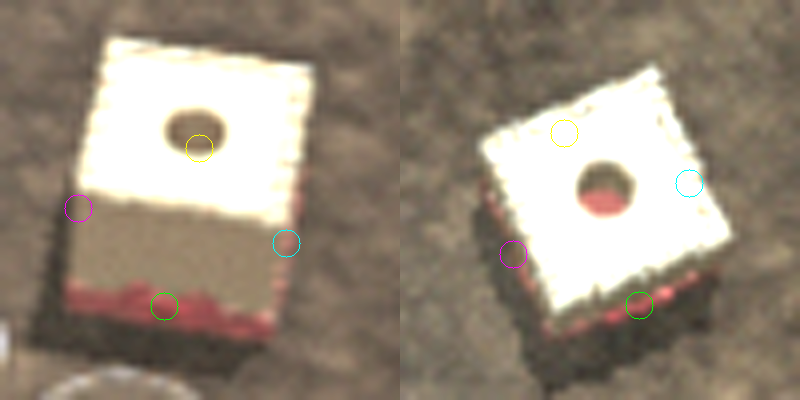

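The pink two-lobed bow is at the green mark (left crop about (165,300), right crop about (640,305)), so the middle tier's yaw is about +23°. The triangulated hole (z 52 mm) and rod tip (z 103 mm) match the stated heights. Before moving I'll check for tall things along the path and work out the first approach.

```bash
cat >> h.py <<'E'
def need(x,y,z,yaw):
    o=bot.get_obs(); R=o["tcp_rot"]; d=np.array([x,y,z])-o["eef_pos"]; cur=np.degrees(np.arctan2(R[1,1],R[0,1]))
    print("t",round(o["clock"],2),"tcp",o["eef_pos"].round(4),"yaw",cur.round(2),"open",round(o["opening"],3),"F",np.round(o["contact_force"],1),round(o["gripper_force"],1))
    print("world d(mm)",(d*1000).round(1),"tool units",(R.T@d/.025).round(2),"turn units",round(-(((yaw-cur+180)%360)-180)/6,2))
E
python3 - <<'E'
from h import *
P=cloud("top",np.load("top0.npy"));Z=P[...,2]
for x in np.arange(.1,.85,.1): print(round(x,1),[ (round(float(Z[m].max()),2) if (m:=((abs(P[...,0]-x)<.05)&(abs(P[...,1]-y)<.05))).any() else None) for y in np.arange(.7,-.4,-.1)])
print(proj("top",[[.21,.615,.213]]),proj("scene",[[.21,.615,.213]]),P[213,80],bot.get_obs()["tcp_rot"])
need(.6725,-.1775,.213,113)
E
```

```text
0.1 [-0.88, -0.88, -0.88, -0.88, -0.88, 0.01, 0.02, 0.11, 0.04, 0.01, -0.88]
0.2 [-0.88, -0.91, None, 0.0, 0.01, 0.01, 0.01, 0.01, 0.02, 0.04, 0.04]
0.3 [-0.88, None, None, 0.01, 0.11, 0.12, 0.11, 0.02, 0.04, 0.04, 0.04]
0.4 [-0.88, None, None, 0.01, 0.16, 0.17, 0.13, 0.01, 1.37, 0.15, 0.15]
0.5 [-0.88, None, None, 0.03, 0.03, 0.06, 0.07, 0.11, 0.15, 0.14, 0.1]
0.6 [-0.46, -0.46, None, 0.03, 0.11, 0.11, 0.11, 0.1, 0.08, 0.1, 0.09]
0.7 [-0.44, -0.44, -0.47, 0.0, 0.11, 0.11, 0.11, 0.04, 0.06, 0.06, 0.07]
0.8 [-0.43, -0.44, -0.47, 0.01, 0.11, 0.11, 0.11, 0.04, 0.02, 0.01, 0.03]
[[-55.17866674 413.57061356]] [[-92.52164269 152.86909856]] [ 0.75184587  0.6691982  -0.44546875] [[-9.46424246e-01  3.22924965e-01 -7.83396779e-04]
 [ 3.22925791e-01  9.46423225e-01 -1.41846153e-03]
 [ 2.83368266e-04 -1.59544541e-03 -9.99998687e-01]]
t 0.1 tcp [0.2096 0.6147 0.2125] yaw 71.16 open 0.998 F [-0.1 -0.2 -0.4] 0.0
world d(mm) [ 4.629e+02 -7.922e+02  5.000e-01] tool units [-2.776e+01 -2.401e+01  1.000e-02] turn units -6.97
```

Nothing along the way is higher than 0.17 m, so I'll travel with the tips at 0.23 m or more.

```bash
python3 -m crank '{"motion":[[1,-0.3,-0.3,-0.3,0],[1,-0.6,-0.6,-0.3,0],[1,-0.9,-0.8,-0.4,0],[1,-0.9,-0.8,0,0],[1,-0.9,-0.8,0,0],[1,-0.9,-0.8,0,0],[1,-0.9,-0.8,0,0],[1,-0.9,-0.8,0,0],[1,-0.9,-0.8,0,0],[1,-0.9,-0.8,0,0],[1,-0.9,-0.8,0,0],[1,-0.9,-0.8,0,0],[1,-0.9,-0.8,0,0],[1,-0.9,-0.8,0,0],[1,-0.9,-0.8,0,0],[1,-0.9,-0.8,0,0],[1,-0.9,-0.8,0,0],[1,-0.9,-0.8,0,0],[1,-0.9,-0.8,0,0],[1,-0.9,-0.8,0,0]]}'
python3 -m crank '{"motion":[[1,-0.9,-0.8,0,0],[1,-0.9,-0.8,0,0],[1,-0.9,-0.8,0,0],[1,-0.9,-0.8,0,0],[1,-0.9,-0.8,0,0],[1,-0.9,-0.8,0,0],[1,-0.9,-0.8,0,0],[1,-0.9,-0.8,0,0],[1,-0.9,-0.8,0,0],[1,-0.9,-0.7,0,0],[1,-0.7,-0.5,0,0],[1,-0.4,-0.3,0,0],[1,0,0,0,-0.7],[1,0,0,0,-1],[1,0,0,0,-1],[1,0,0,0,-1],[1,0,0,0,-1],[1,0,0,0,-1],[1,0,0,0,-0.9],[1,0,0,0,-0.4]]}'
python3 - <<'E'
from h import *
need(.6725,-.1775,.13,113)
E
```

```text
clock: 1.77
eef_pos: [0.4911, 0.1132, 0.2389]
tcp_rot: [[-0.946, 0.323, 0.0], [0.323, 0.946, -0.0], [-0.0, 0.0, -1.0]]
contact_force: [0.6, 0.3, 0.2]
opening: 1.001
gripper_force: 0.0
clock: 3.43
eef_pos: [0.6591, -0.1727, 0.2388]
tcp_rot: [[-0.918, -0.397, -0.0], [-0.397, 0.918, -0.0], [0.0, 0.0, -1.0]]
contact_force: [0.7, 0.4, 0.2]
opening: 0.998
gripper_force: 0.0
t 3.43 tcp [ 0.6591 -0.1727  0.2388] yaw 113.37 open 0.998 F [0.7 0.4 0.2] 0.0
world d(mm) [  13.4   -4.8 -108.8] tool units [-0.42 -0.39  4.35] turn units 0.06
```

```bash
python3 -m crank '{"motion":[[1,-0.2,-0.2,0.4,0.1],[1,-0.2,-0.2,0.9,0],[1,0,0,0.9,0],[1,0,0,0.9,0],[1,0,0,0.9,0],[1,0,0,0.9,0],[1,0,0,0.7,0],[1,0,0,0.3,0],[1,0,0,0,0],[1,0,0,0,0]]}'
python3 - <<'E'
from h import *
need(.6725,-.1775,.017,113)
o=bot.get_obs();R=o["tcp_rot"];p=o["eef_pos"]
out=[]
for n,(u,v) in (("scene",(300,180)),("top",(300,150))):
    I,d=bot.camera(n);a=cv2.resize(I[v:v+100,u:u+100],None,fx=4,fy=4,interpolation=cv2.INTER_CUBIC); a=np.clip(a*1.3,0,255).astype(np.uint8)
    for s in(-1,1):
        for zz in (0.008,-.03):
            q=(proj(n,p+R@[0,s*.047,zz])[0]-[u,v]+.5)*4; print(n,s,zz,q.round())
            cv2.circle(a,tuple(int(i) for i in q),4,(0,255,0),1)
    np.save(n+"1.npy",d); out.append(a)
cv2.imwrite("pics/hover.png",np.hstack(out))
E
```

```text
clock: 4.27
eef_pos: [0.6729, -0.1778, 0.0911]
tcp_rot: [[-0.924, -0.383, -0.0], [-0.383, 0.924, -0.0], [0.0, 0.0, -1.0]]
contact_force: [0.1, 0.4, 0.7]
opening: 1.001
gripper_force: 0.0
t 4.27 tcp [ 0.6729 -0.1778  0.0911] yaw 112.51 open 1.001 F [0.1 0.4 0.7] 0.0
world d(mm) [ -0.4   0.3 -74.1] tool units [0.01 0.02 2.96] turn units -0.08
scene -1 0.008 [324. 208.]
scene -1 -0.03 [331. 158.]
scene 1 0.008 [147. 178.]
scene 1 -0.03 [150. 128.]
top -1 0.008 [269. 175.]
top -1 -0.03 [274. 159.]
top 1 0.008 [119. 235.]
top 1 -0.03 [119. 220.]
```

View pics/hover.png

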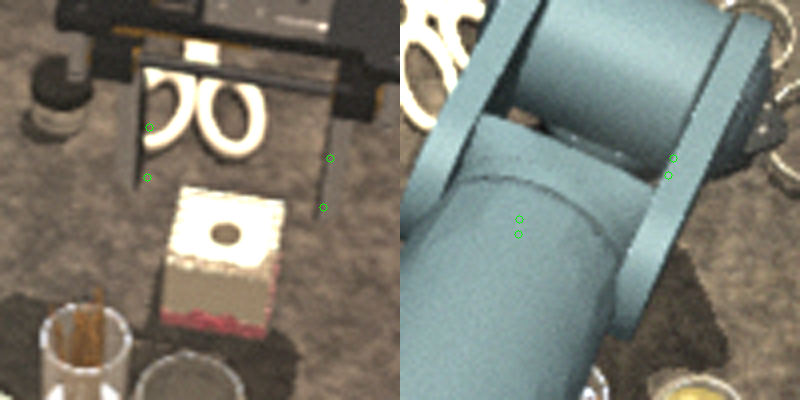

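The scene crop shows the open fingers straddling the tier, with tips at about (138,188) and (318,213). They sit roughly 2 px left of and below their projections. I'll measure that bias from depth in the tool frame.

```bash
python3 - <<'E'
from h import *
o=bot.get_obs();R=o["tcp_rot"];p=o["eef_pos"]
P=cloud("scene",np.load("scene1.npy")); T=(P-p)@R
for s in(-1,1):
    for a,b in((-.005,.012),(-.025,-.005),(-.045,-.025)):
        m=(abs(T[...,0])<.04)&(s*T[...,1]>.03)&(s*T[...,1]<.075)&(T[...,2]>a)&(T[...,2]<b)
        q=T[m]*1000; print(s,a,m.sum(), *(np.percentile(q,[0,10,50,90,100],axis=0).T.round(1).tolist() if len(q) else []))
m=(abs(T[...,0])<.05)&(abs(T[...,1])<.05)&(abs(P[...,2]-.05)<.004)
r=cv2.minAreaRect((T[m][:,:2]*1000).astype(np.float32)); print("tier top in tool frame (scene)",r, np.median(P[m][:,2]))
E
```

```text
-1 -0.005 23 [-5.1, 8.0, 10.3, 12.0, 13.4] [-54.0, -52.4, -47.8, -42.9, -41.9] [-3.8, -2.8, 2.5, 6.1, 7.0]
-1 -0.025 42 [-6.8, 8.3, 10.5, 11.5, 12.8] [-54.2, -53.0, -48.0, -43.2, -42.2] [-24.4, -22.5, -14.0, -7.1, -5.3]
-1 -0.045 45 [7.5, 8.2, 10.1, 12.0, 14.0] [-54.4, -53.2, -48.4, -43.5, -42.3] [-44.9, -43.0, -35.1, -27.0, -25.1]
1 -0.005 33 [-7.6, 4.4, 9.1, 11.2, 12.6] [51.5, 52.1, 56.8, 62.1, 64.5] [-4.7, -3.8, -0.0, 8.6, 11.0]
1 -0.025 43 [-5.7, 0.7, 10.2, 12.7, 14.0] [51.7, 52.0, 55.9, 62.2, 64.2] [-24.7, -23.1, -15.5, -8.5, -7.1]
1 -0.045 47 [0.4, 3.7, 10.0, 11.8, 14.1] [51.3, 51.9, 56.3, 62.2, 62.9] [-44.8, -42.4, -35.1, -27.9, -26.2]
tier top in tool frame (scene) ((1.0085430145263672, 4.520477294921875), (55.589088439941406, 61.97844314575195), 88.46800994873047) 0.04960254918608258
```

By the fingers' own measured offset, the tier is centred to within about 1 mm. Descending and gripping.

```bash
python3 -m crank '{"motion":[[1,-0.05,0,0.3,0],[1,0,0,0.5,0],[1,0,0,0.6,0],[1,0,0,0.6,0],[1,0,0,0.5,0],[1,0,0,0.3,0],[1,0,0,0.16,0],[1,0,0,0,0],[0.5,0,0,0,0],[0.2,0,0,0,0],[0,0,0,0,0],[-0.2,0,0,0,0],[-0.4,0,0,0,0],[-1,0,0,0,0],[-1,0,0,0,0],[-1,0,0,0,0],[-1,0,0,0,0],[-1,0,0,0,0]]}' 18
python3 -c "
from h import *
need(.5485,.0025,.17,99.9)"
```

```text
clock: 5.87
eef_pos: [0.6742, -0.1772, 0.0173]
tcp_rot: [[-0.923, -0.384, 0.0], [-0.384, 0.923, -0.0], [-0.0, -0.0, -1.0]]
contact_force: [-0.8, 0.3, 3.0]
opening: 0.596
gripper_force: 17.9
t 5.87 tcp [ 0.6742 -0.1772  0.0173] yaw 112.56 open 0.596 F [-0.8  0.3  3. ] 17.9
world d(mm) [-125.7  179.7  152.7] tool units [ 1.88  8.56 -6.11] turn units 2.11
```

The jaws stopped at 56 mm, so the tier is held. Lifting straight up and turning.

```bash
python3 -m crank '{"motion":[[-1,0,0,-0.1,0],[-1,0,0,-0.2,0],[-1,0,0,-0.4,0],[-1,0,0,-0.6,0],[-1,0,0,-0.7,0],[-1,0,0,-0.7,0],[-1,0,0,-0.7,0],[-1,0,0,-0.7,0],[-1,0,0,-0.7,0],[-1,0,0,-0.6,0],[-1,0,0,-0.4,0],[-1,0,0,-0.2,0],[-1,0,0,-0.1,0.3],[-1,0,0,0,0.7],[-1,0,0,0,0.7],[-1,0,0,0,0.4],[-1,0,0,0,0],[-1,0,0,0,0]]}'
python3 -c "
from h import *
need(.5485,.0025,.17,99.9)"
```

```text
clock: 7.37
eef_pos: [0.6736, -0.1769, 0.1688]
tcp_rot: [[-0.985, -0.174, -0.001], [-0.174, 0.985, 0.0], [0.001, 0.001, -1.0]]
contact_force: [0.3, -0.2, -0.4]
opening: 0.595
gripper_force: 18.0
t 7.37 tcp [ 0.6736 -0.1769  0.1688] yaw 100.03 open 0.595 F [ 0.3 -0.2 -0.4] 18.0
world d(mm) [-125.1  179.4    1.2] tool units [ 3.68  7.94 -0.04] turn units 0.02
```

```bash
python3 -m crank '{"motion":[[-1,0.1,0.2,0,0],[-1,0.2,0.4,0,0],[-1,0.3,0.6,0,0],[-1,0.3,0.7,0,0],[-1,0.3,0.7,0,0],[-1,0.3,0.7,0,0],[-1,0.3,0.7,0,0],[-1,0.4,0.7,0,0],[-1,0.4,0.7,0,0],[-1,0.3,0.7,0,0],[-1,0.3,0.6,0,0],[-1,0.2,0.5,0,0],[-1,0.2,0.4,0,0],[-1,0.1,0.3,0,0],[-1,0,0,0,0],[-1,0,0,0,0],[-1,0,0,0,0]]}'
python3 - <<'E'
from h import *
need(.5485,.0025,.0873,99.9)
o=bot.get_obs();R=o["tcp_rot"];p=o["eef_pos"]
n="scene";I,d=bot.camera(n);np.save("scene2.npy",d);cv2.imwrite("pics/full2.png",I)
u,v=200,150
a=cv2.resize(I[v:v+130,u:u+130],None,fx=4.6,fy=4.6,interpolation=cv2.INTER_CUBIC);cv2.imwrite("pics/over.png",np.clip(a*1.2,0,255).astype(np.uint8))
I,d=bot.camera("top");np.save("top2.npy",d)
for n in("scene","top"):
    P=cloud(n,np.load(n+"2.npy"));T=(P-p)@R*1000
    zu=P[...,2]*1000
    for nm,lo,hi in(("cake top",57,62),("rod",80,106)):
        m=(zu>lo)&(zu<hi)&(abs(T[...,0])<85)&(abs(T[...,1])<85)
        q=T[m]; 
        if len(q)>3: print(n,nm,len(q),cv2.minAreaRect(q[:,:2].astype(np.float32)) if nm!="rod" else np.median(q[(abs(q[:,:2])<20).all(1)],0))
P=cloud("scene",np.load("scene2.npy"));T=(P-p)@R*1000
for lo,hi in ((-35,-30),(-30,-25),(-20,-10),(-10,0),(0,8),(8,14),(14,22)):
    m=(T[...,2]>lo)&(T[...,2]<hi)&(abs(T[...,0])<60)&(abs(T[...,1])<75); q=T[m]
    if len(q)>3: print("tool z",lo,len(q),np.percentile(q,[2,50,98],axis=0).round(1).tolist())
E
```

```text
clock: 8.78
eef_pos: [0.5491, 0.001, 0.1696]
tcp_rot: [[-0.985, -0.173, 0.0], [-0.173, 0.985, -0.0], [-0.0, -0.0, -1.0]]
contact_force: [-0.8, -0.5, -1.3]
opening: 0.599
gripper_force: 18.0
t 8.78 tcp [0.5491 0.001  0.1696] yaw 99.94 open 0.599 F [-0.8 -0.5 -1.3] 18.0
world d(mm) [ -0.6   1.5 -82.3] tool units [0.01 0.06 3.29] turn units 0.01
scene cake top 1552 ((3.881694793701172, 6.055698394775391), (116.43128204345703, 118.86332702636719), 89.92178344726562)
scene rod 32 [ 4.22817321  4.80497369 76.34007973]
top cake top 314 ((27.098207473754883, -0.0561676025390625), (115.01005554199219, 64.03724670410156), 89.9438247680664)
tool z -35 431 [[-22.0, -31.1, -34.9], [9.7, 7.8, -32.4], [30.2, 32.5, -30.1]]
tool z -30 131 [[-20.3, -36.2, -29.9], [13.4, 2.8, -27.9], [30.7, 39.3, -25.1]]
tool z -20 160 [[-8.8, -36.7, -19.8], [27.7, -11.4, -15.0], [31.6, 30.1, -10.3]]
tool z -10 138 [[-5.0, -36.7, -9.9], [28.5, -15.1, -5.1], [31.5, 28.2, -0.2]]
tool z 0 103 [[9.7, -30.8, 0.2], [28.5, -2.0, 3.8], [33.2, 30.1, 7.8]]
tool z 8 57 [[11.6, -25.3, 8.4], [29.6, -3.1, 10.3], [32.3, 30.7, 13.9]]
tool z 14 37 [[5.9, -24.9, 14.2], [28.4, -8.5, 15.6], [31.0, 31.5, 21.1]]
```

View pics/over.png

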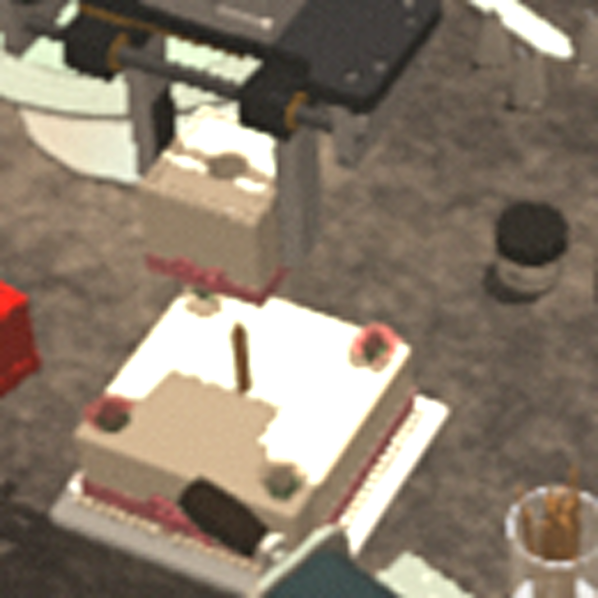

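The picture shows the tier upright above the rod: tier front at crop (200,235), rod tip at (240,328), and both bows facing the same near-left side. For a calibration-free offset I'll compare the front and right faces of the tier and cake in the same depth image.

```bash
cat > faces.py <<'E'
from h import *
def faces(d,I=None):
    o=bot.get_obs();R=o["tcp_rot"];p=o["eef_pos"]
    P=cloud("scene",d);T=(P-p)@R*1000;z=P[...,2]*1000
    zb=p[2]*1000-17.3
    def f(nm,m,ax,half):
        q=T[m]
        if len(q)<6: print(nm,len(q)); return
        med=np.median(q,0); q=q[abs(q[:,ax]-med[ax])<4]; oth=1-ax
        A=np.polyfit(q[:,oth],q[:,ax],1); print(nm,len(q),"face",q[:,ax].mean().round(2),"-> centre",(q[:,ax].mean()-half).round(2),"slope deg",np.degrees(np.arctan(A[0])).round(2))
    t=(z>zb+14)&(z<zb+44)
    f("tier front",t&(abs(T[...,1])<24)&(abs(T[...,0]-29)<8),0,28)
    f("tier right",t&(abs(T[...,0])<24)&(abs(T[...,1]+26)<8),1,-28)
    c=(z>35)&(z<55)
    f("cake front",c&(abs(T[...,1]-4)<50)&(abs(T[...,0]-61)<9),0,58)
    f("cake right",c&(abs(T[...,0]-4)<50)&(abs(T[...,1]+53)<9),1,-58)
    g=(z>57)&(z<62)&(abs(T[...,:2])<90).all(-1)
    r=T[g][:,:2]; print("cake top z",np.median(z[g]).round(1),cv2.minAreaRect(r.astype(np.float32)))
    g=(z>zb+47)&(z<zb+53)&(abs(T[...,0])<45)&(abs(T[...,1])<26); q=T[g]
    print("tier top z",np.median(z[g]).round(1),"x range",np.percentile(q[:,0],[0,1,99,100]).round(1))
    g=(z>72)&(z<100)&(abs(T[...,0]-3)<10)&(abs(T[...,1]-5)<10); print("rod",g.sum(),T[g].mean(0).round(2) if g.any() else"")
E
python3 - <<'E'
from faces import *
faces(np.load("scene2.npy"))
E
```

```text
tier front 226 face 29.08 -> centre 1.08 slope deg 0.98
tier right 65 face -25.18 -> centre 2.82 slope deg 10.91
cake front 134 face 60.09 -> centre 2.09 slope deg 0.25
cake right 150 face -50.89 -> centre 7.11 slope deg -0.44
cake top z 59.4 ((3.819622039794922, 6.204814910888672), (116.43114471435547, 118.86373138427734), 89.8976058959961)
tier top z 201.8 x range [-24.  -22.9  31.2  31.6]
rod 35 [ 4.72  5.54 84.03]
```

```bash
python3 - <<'E'
from h import *
o=bot.get_obs();R=o["tcp_rot"];p=o["eef_pos"]
P=cloud("scene",np.load("scene2.npy"));T=(P-p)@R*1000
for s in(-1,1):
    for a,b in((-75,-60),(-60,-48),(-48,-38)):
        m=(abs(T[...,0]-5)<15)&(s*T[...,1]>15)&(s*T[...,1]<60)&(T[...,2]>a)&(T[...,2]<b); q=T[m]
        print(s,a,len(q),np.percentile(q,[0,5,50,95,100],axis=0).T.round(1)[:2].tolist() if len(q) else "")
# tier front-face lateral extents at mid height, per row
for a,b in((-20,-10),(-10,0),(0,8)):
    m=(abs(T[...,0]-29)<3)&(abs(T[...,1]-4)<45)&(T[...,2]>a)&(T[...,2]<b); q=T[m]; print("front face y",a,np.percentile(q[:,1],[0,3,97,100]).round(1))
I=cv2.imread("pics/full2.png");u,v=222,165
a=cv2.resize(I[v:v+75,u:u+75],None,fx=8,fy=8,interpolation=cv2.INTER_CUBIC)
a=np.clip(a*1.2,0,255).astype(np.uint8)
c=lambda n,zb,h:[[sx*h,sy*h,zb] for sx,sy in((1,-1),(1,1),(-1,1),(-1,-1))]
for zb,col in((-32.7,(0,255,0)),(17.3,(0,255,255))):
    q=(proj("scene",p+np.array(c(0,zb,28.))/1000@R.T)-[u,v]+.5)*8
    cv2.polylines(a,[q.astype(np.int32)],True,col,1)
cv2.imwrite("pics/tier.png",a)
E
```

```text
-1 -75 35 [[-2.6, -1.4, 9.4, 13.1, 13.6], [-38.3, -37.3, -36.0, -27.8, -26.3]]
-1 -60 50 [[-8.5, -6.5, 8.9, 12.2, 13.1], [-37.4, -37.1, -35.5, -26.1, -25.5]]
-1 -48 37 [[-5.8, -5.1, 9.9, 12.3, 13.1], [-37.4, -37.2, -34.7, -26.9, -24.5]]
1 -75 51 [[-7.2, -0.6, 9.5, 12.5, 13.3], [30.9, 32.0, 34.8, 42.3, 45.4]]
1 -60 52 [[-8.7, -4.6, 9.4, 12.2, 13.4], [30.5, 31.1, 33.3, 43.1, 44.4]]
1 -48 38 [[-6.4, -5.7, 9.6, 12.0, 12.1], [30.9, 31.4, 33.8, 43.3, 44.4]]
front face y -20 [-25.3 -24.5  30.   31.8]
front face y -10 [-25.8 -25.1  28.6  31.9]
front face y 0 [-26.  -24.8  30.2  31.7]
```

View pics/tier.png

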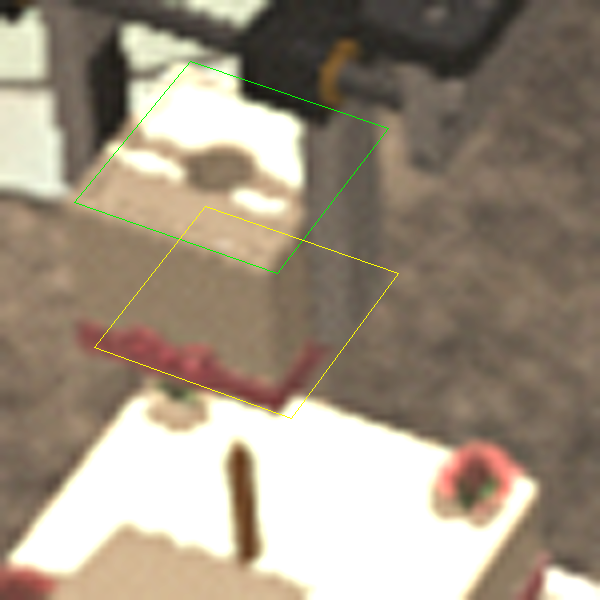

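The enlarged crop shows the tier held square: top edges near (75,203), (265,268) and (190,65), rod tip at about (238,445), rod foot at about (248,560). The tier sits roughly 1 px left of its projection. As a cross-check I'll intersect the rod pixels, corrected for that shift, with their known heights.

```bash
python3 - <<'E'
from h import *
K,R,t=cal("scene"); o=bot.get_obs();Rt=o["tcp_rot"];p=o["eef_pos"]
def hit(px,z):
    d=R.T@np.linalg.inv(K)@[*px,1]; c=-R.T@t; return c+d*(z-c[2])/d[2]
for nm,c,z in(("tip",(238,445),.105),("foot",(249,562),.060)):
    for sh in((0,0),(1,.4)):
        q=hit((222+c[0]/8-.5+sh[0],165+c[1]/8-.5+sh[1]),z); print(nm,sh,q.round(4),"tool mm",((q-p)@Rt*1000).round(1))
E
```

```text
tip (0, 0) [0.5439 0.0041 0.105 ] tool mm [ 4.5  4.2 64.5]
tip (1, 0.4) [0.5443 0.0017 0.105 ] tool mm [ 4.6  1.7 64.5]
foot (0, 0) [0.5433 0.0041 0.06  ] tool mm [  5.1   4.2 109.5]
foot (1, 0.4) [0.5437 0.0017 0.06  ] tool mm [  5.2   1.8 109.5]
```

The estimates agree to within about 2 mm, well inside the 5 mm hole clearance. I'll shift by about (+2.3, +2.5) mm, lower slowly and re-measure.

```bash
python3 -m crank '{"motion":[[-1,0.05,0.05,0.1,0],[-1,0.04,0.05,0.2,0],[-1,0,0,0.3,0],[-1,0,0,0.3,0],[-1,0,0,0.3,0],[-1,0,0,0.2,0],[-1,0,0,0.1,0],[-1,0,0,0,0],[-1,0,0,0,0]]}'
python3 - <<'E'
from faces import *
need(.5485,.0025,.0873,99.9)
I,d=bot.camera("scene");np.save("scene3.npy",d);cv2.imwrite("pics/full3.png",I)
faces(d)
o=bot.get_obs();p=o["eef_pos"];T=(cloud("scene",d)-p)@o["tcp_rot"]*1000
for a,b in((-20,-10),(-10,0),(0,8)):
    m=(abs(T[...,0]-29)<3)&(abs(T[...,1]-4)<45)&(T[...,2]>a)&(T[...,2]<b); q=T[m]; print("front face y",a,np.percentile(q[:,1],[0,3,97,100]).round(1))
E
```

```text
clock: 9.63
eef_pos: [0.5461, 0.0035, 0.1319]
tcp_rot: [[-0.985, -0.173, -0.0], [-0.173, 0.985, 0.0], [0.0, 0.0, -1.0]]
contact_force: [1.2, -0.1, -1.0]
opening: 0.593
gripper_force: 18.0
t 9.63 tcp [0.5461 0.0035 0.1319] yaw 99.96 open 0.593 F [ 1.2 -0.1 -1. ] 18.0
world d(mm) [  2.4  -1.  -44.6] tool units [-0.09 -0.06  1.78] turn units 0.01
tier front 215 face 29.24 -> centre 1.24 slope deg 1.02
tier right 59 face -24.86 -> centre 3.14 slope deg 7.38
cake front 132 face 57.89 -> centre -0.11 slope deg 0.44
cake right 144 face -53.88 -> centre 4.12 slope deg -0.17
cake top z 59.3 ((1.4658584594726562, 2.853424072265625), (118.50634765625, 116.93312072753906), 0.6591219902038574)
tier top z 164.3 x range [-25.1 -23.3  30.8  32.1]
rod 10 [ 3.13  2.43 55.92]
front face y -20 [-24.7 -24.1  30.1  31.6]
front face y -10 [-25.1 -24.5  29.1  30.7]
front face y 0 [-24.2 -23.7  27.7  30.8]
```

The residual is about −1.3 mm in x and about 0 in y. I'll correct it and lower over the tip, checking the force.

```bash
python3 -m crank '{"motion":[[-1,-0.05,0.01,0,0],[-1,0,0,0.1,0],[-1,0,0,0.15,0],[-1,0,0,0.2,0],[-1,0,0,0.2,0],[-1,0,0,0.1,0],[-1,0,0,0,0],[-1,0,0,0,0]]}'
python3 - <<'E'
from faces import *
need(.5485,.0025,.0873,99.9)
I,d=bot.camera("scene");cv2.imwrite("pics/full4.png",I);faces(d);print(bot.get_obs()["moment"].round(2))
E
```

```text
clock: 10.35
eef_pos: [0.547, 0.004, 0.1128]
tcp_rot: [[-0.985, -0.173, -0.001], [-0.173, 0.985, 0.0], [0.001, 0.0, -1.0]]
contact_force: [-0.1, -0.0, -0.8]
opening: 0.593
gripper_force: 18.0
t 10.35 tcp [0.547  0.004  0.1128] yaw 99.96 open 0.593 F [-0.1 -0.  -0.8] 18.0
world d(mm) [  1.5  -1.5 -25.5] tool units [-0.05 -0.07  1.02] turn units 0.01
tier front 207 face 29.19 -> centre 1.19 slope deg 1.03
tier right 58 face -25.18 -> centre 2.82 slope deg 8.89
cake front 133 face 58.86 -> centre 0.86 slope deg 0.32
cake right 146 face -54.15 -> centre 3.85 slope deg -0.48
cake top z 59.4 ((2.4317855834960938, 2.5133895874023438), (117.56898498535156, 117.78309631347656), 89.99032592773438)
tier top z 145.3 x range [-24.2 -22.   30.8  32. ]
rod 0 
[0.01 0.04 0.02]
```

There is no contact and the alignment is within 1 mm. Lowering to the 10 mm gap.

```bash
python3 -m crank '{"motion":[[-1,0,0,0.1,0],[-1,0,0,0.15,0],[-1,0,0,0.2,0],[-1,0,0,0.2,0],[-1,0,0,0.15,0],[-1,0,0,0.1,0],[-1,0,0,0.08,0],[-1,0,0,0.04,0],[-1,0,0,0,0],[-1,0,0,0,0],[-1,0,0,0,0],[-1,0,0,0,0]]}'
python3 - <<'E'
from faces import *
need(.5485,.0025,.0873,99.9)
I,d=bot.camera("scene");faces(d);print(bot.get_obs()["moment"].round(2))
a=cv2.resize(I[170:290,200:360],None,fx=5,fy=5,interpolation=cv2.INTER_CUBIC);cv2.imwrite("pics/final.png",np.clip(a*1.3,0,255).astype(np.uint8))
E
```

```text
clock: 11.4
eef_pos: [0.5474, 0.0039, 0.088]
tcp_rot: [[-0.985, -0.173, 0.0], [-0.173, 0.985, -0.0], [-0.0, -0.0, -1.0]]
contact_force: [0.3, 0.1, -0.6]
opening: 0.594
gripper_force: 18.0
t 11.4 tcp [0.5474 0.0039 0.088 ] yaw 99.96 open 0.594 F [ 0.3  0.1 -0.6] 18.0
world d(mm) [ 1.1 -1.4 -0.7] tool units [-0.03 -0.06  0.03] turn units 0.01
tier front 204 face 28.95 -> centre 0.95 slope deg 1.02
tier right 55 face -24.99 -> centre 3.01 slope deg 10.81
cake front 131 face 58.8 -> centre 0.8 slope deg 0.32
cake right 149 face -54.09 -> centre 3.91 slope deg -0.24
cake top z 59.4 ((2.5668563842773438, 2.1396713256835938), (119.55953979492188, 117.14500427246094), 0.4101402163505554)
tier top z 120.3 x range [-27.5 -23.8  30.8  32.4]
rod 0 
[ 0.07  0.04 -0.07]
```

View pics/final.png

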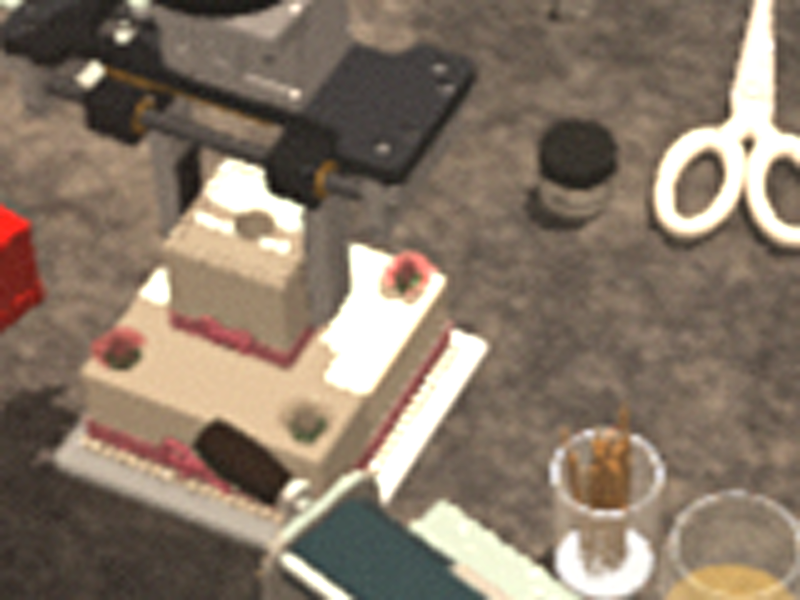

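The tier hangs centred over the cake at crop (235,270). Its bow at (215,330) faces the same way as the cake's at (180,455), the gap is about 10 mm, no contact force shows, and the nearby things are undisturbed. Handing in.

```bash
python3 -c "
from rig import bot
print(bot.close_job())"
```

```text
the job is handed in; nothing more can be done
None
```

The middle tier is held level on the rod with a gap of about 10.5 mm above the bottom tier, centred to about 1 mm, bows facing the same way and sides parallel to within about 1°; no contact showed in the force readings, and the job was handed in after about 11.5 s.

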